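# Clear the soldering turntable

### The arm

A 7-joint arm with a two-finger parallel gripper is mounted at the origin on the work surface. World frame = base frame: x ahead of the robot, y to its left, z up, the work surface at z = 0. Lengths are in m, angles in rad, forces in N, time in s.
With the tool pointing down it reaches from about 0.425 to 0.95 m from the base axis. Payload 16.7 kg.
Tool frame: the origin (TCP) lies at the very end of the fingers, on their centre line; the grasp point (between the pads) lies 19 mm behind it; z points along the fingers, y is the line along which they close (so a half turn about z gives the same grasp; the last joint's range is limited). The gripper opens to 94 mm and grips with 3 to 60 N. Pads are 16 mm wide; open, the fingers measure 119 mm over their backs; the gripper's body (75 mm by 177 mm) begins 78 mm behind the grasp point.
Start: joints at [-1.367, 0.426, 0.074, 1.606, -0.034, 1.111, -0.067], TCP at [0.234, 0.633, 0.172] pointing down, gripper open.
Joint ranges: [-2.85, 2.85], [-0.5, 2.14], [-1.23, 1.37], [0.21, 2.46], [-1.02, 4.16], [0.16, 2.05], [-2.73, 2.73]. Speed limits (rad/s): [1.89, 1.89, 2.39, 2.39, 3.01, 3.01, 3.01].

### API

Orientations are given as a unit quaternion [w, x, y, z].
In Python, from bench import manip, eyes gives the robot as it stands.
- The arm moves only by the shell command python3 -m inch 'ROWS' [FORCE]. ROWS is JSON, a list of rows, each a list of 7 numbers: the shift along the tool's x, y, z in cm, then the turn, a rotation vector about the tool's x, y, z in rad, then the finger opening in cm, from 0 to 9.4. A call has 1 to 20 rows; each row is the pose to reach, as a shift and turn from the pose commanded when the call began, along the tool's axes at that moment; what a row does not reach only later rows make up. A row lasts 1/10 s, in which the tool goes at most 50 mm and 8.59 degrees, less where a joint would pass 70% of its speed; a pose out of reach is approached as far as the arm can. A call with a gripper value outside its range is refused whole. The fingers move at their own pace and stop on an object; FORCE is the grip in N (left out, the last holds). Time passes only in rows, so rows that repeat a pose let the fingers close. It gives the time, the measured TCP pose, the force, the opening and the grip force at its end, in the units of the state.
- manip.get_state(): the state, without advancing time (a new reading comes with each control period).
- eyes.snapshot(name): name is "scene" or "top" or "wrist"; returns (picture, depth): 420x560x3 uint8, blue, green, red; 420x560 float32, m along the optical axis (not along the pixel's ray), 0 where there is no reading.
- eyes.camera_params(name): a dict with "fx", "fy", "cx", "cy" (pixels), "rvec" (rotation vector, rad) and "tvec" (3), from world to camera coordinates, as OpenCV has them. Camera axes: x right, y down, z forward; pixel columns grow to the right and rows downward; lengths in m; the calibration is good to about 2 mm. A picture is of the moment at which its call begins: read the wrist's pose just before it. camera_params takes no time and is no camera call; for the wrist camera it gives the pose at the moment of the call.
- manip.hand_in(): hands the job in; it is judged then, once.
The state is a dict: "time": time; "q": joint angles; "joint_velocities": joint speeds; "joint_torque": joint torques, N m; "position": TCP position; "tcp_rot": TCP orientation; "wrist_force": force on the tool from outside, world axes, zero at the start; "moment": the same for the moment, N m; "width": finger opening in m; "finger_force": force on a finger pad.
Only numpy, scipy, OpenCV 4.12 (cv2) and the standard library are available. Lean on these libraries where they do the work, as an engineer would, in place of code of your own. Each camera call takes 0.05 s, during which the arm holds its last target. There are 200 camera calls.

### The job

The soldering is done and cold: take the stack on the turntable apart and put everything away. Stand the silver box, closed end still up, on the floor of the white porcelain dish for pickling, and lay the honeycomb block, the charcoal block and the fire board, same side up, each flat on the floor of the steel tray of its own size: honeycomb in the smallest, charcoal in the middle one, fire board in the longest. The blocks are brittle and the silver is soft, so set things down and do not drop or throw them.

Things in the scene. Friction and masses are not known exactly. Their poses are not given: they have to be found in the camera images.
- turntable: round steel soldering turntable, disc 176 mm across, flat top 34 mm above the bench, standing fast on a smaller foot; does not turn here. The stack stands on it. Origin: centre of its underside, on the bench; z up.
- silver_box: plain round silver box body, closed end up, 36 mm diameter, 28 mm high, about 60 g, on top of the stack. Origin: centre of its underside; z up along its axis.
- honeycomb: white ceramic honeycomb soldering block with rows of small holes, 66 (x) by 46 (y) by 16 mm high, lying flat on the charcoal block. Origin: centre of its underside; x along its length, z up.
- charcoal: black charcoal soldering block, 92 (x) by 54 (y) by 30 mm high, about 80 g, lying flat on the fire board. Origin: centre of its underside; x along its length, z up.
- fireboard: cream fire board, the lowest block of the stack, 130 (x) by 62 (y) by 25 mm high, about 160 g, lying flat on the turntable. Origin: centre of its underside; x along its length, z up.
- tray_long: longest of three low sheet-steel trays, fixed on the bench, inside 152 (x) by 84 (y) mm; place of the fire board. Floor 2 mm and rim 6 mm above the bench, wall 3 mm. Origin: centre of its underside; x along its length, z up.
- tray_medium: middle-sized sheet-steel tray, fixed on the bench, inside 114 (x) by 76 (y) mm; place of the charcoal block. Floor 2 mm and rim 6 mm above the bench, wall 3 mm. Origin: centre of its underside; x along its length, z up.
- tray_small: smallest sheet-steel tray, fixed on the bench, inside 88 (x) by 64 (y) mm; place of the honeycomb block. Floor 2 mm and rim 6 mm above the bench, wall 3 mm. Origin: centre of its underside; x along its length, z up.
- dish: round white porcelain dish, fixed on the bench, 112 mm across its rim, inside floor about 94 mm across, floor 4 mm and rim 14 mm above the bench; place of the silver box. Origin: centre of its underside; z up.
There are look-alikes about, which are no part of the job. Several things have the shape of the charcoal; the one meant has the colours described above.

How it is judged:
At the end, for the whole second after the job is handed in: Silver box upright (0.08 rad) on the dish's floor, within 34 mm of its centre; honeycomb in the smallest, charcoal in the middle, fire board in the longest tray, each flat on the tray's floor (0.03 rad, not on the rim) and within 17 mm of its centre; all at rest (horizontal distance between fireboard and tray_long below 0.017 m and z of fireboard in the frame of tray_long below 0.0035 m and angle between each of fireboard, charcoal, honeycomb's own z axis and vertical below 0.03 rad and linear speed of each of fireboard, charcoal, honeycomb, silver_box below 0.02 m/s and angular speed of each of fireboard, charcoal, honeycomb, silver_box below 0.2 rad/s and horizontal distance between charcoal and tray_medium below 0.017 m and z of charcoal in the frame of tray_medium below 0.0035 m and horizontal distance between honeycomb and tray_small below 0.017 m and z of honeycomb in the frame of tray_small below 0.0035 m and horizontal distance between silver_box and dish below 0.034 m and z of silver_box in the frame of dish below 0.007 m and angle between silver_box's own z axis and vertical below 0.08 rad); the robot touches nothing.
It fails at once if a thing of the stack is dropped or thrown: it flies free, touching nothing, faster than 0.7 m/s (a fall of about 25 mm) ((contact force between silver_box and anything else below 0.02 N and linear speed of silver_box above 0.7 m/s) or (contact force between honeycomb and anything else below 0.02 N and linear speed of honeycomb above 0.7 m/s) or (contact force between charcoal and anything else below 0.02 N and linear speed of charcoal above 0.7 m/s) or (contact force between fireboard and anything else below 0.02 N and linear speed of fireboard above 0.7 m/s)).
It also fails if it takes over 115 s, if anything falls off the work surface, if the arm or the gripper's body presses on something with over 40 N, if the wrist force passes 120 N, or if a joint passes its speed limit or range.

## Working session

There is one attempt and no reset: what is moved stays moved. The work goes in short steps, Python scripts to look and compute and a shell command to move; the robot and the scene stay as the last step left them, time stands still between calls to the robot, and variables do not carry over. Pictures are saved under pics/ and viewed, at most 14 in all, crops included, and the job is handed in when it is done.

```bash
mkdir -p pics; ls
python3 - <<'E'
from bench import manip, eyes
import cv2
for n in ("scene","top"):
    p,d=eyes.snapshot(n); cv2.imwrite(f"pics/{n}0.png",p)
    import numpy as np; np.save(f"pics/{n}0.npy",d); c=eyes.camera_params(n); print(n,c)
s=manip.get_state(); print(s)
E
```

```text
pics
scene {'fx': 406.90661215831085, 'fy': 406.90661215831085, 'cx': 282.1406097823146, 'cy': 215.81497139606105, 'rvec': array([ 0.93587397,  2.3810931 , -1.15211406]), 'tvec': array([ 0.38982252, -0.15977189,  1.27201577])}
top {'fx': 435.84256990167995, 'fy': 435.84256990167995, 'cx': 281.14009683505304, 'cy': 210.88870497140584, 'rvec': array([ 2.01902064, -2.2159615 ,  0.22749066]), 'tvec': array([0.0482863 , 0.55918255, 1.02066542])}
{'time': 0.1, 'q': array([-1.36649864,  0.42665486,  0.07385252,  1.60651852, -0.03411657,
        1.11081105, -0.06711127]), 'joint_velocities': array([ 0.00192548, -0.00146233, -0.00092094, -0.0034277 ,  0.00113326,
       -0.00051984,  0.00170563]), 'joint_torque': array([ 8.60508357e-03, -9.37483692e+01,  3.67661633e+00, -4.55041552e+01,
       -4.87165537e-02,  1.67578919e-02,  6.81481538e-09]), 'position': array([0.23373676, 0.63278598, 0.17176619]), 'tcp_rot': array([-6.84803955e-05,  1.76001794e-01,  9.84389683e-01, -5.62178871e-04]), 'wrist_force': array([ 0.27721071, -0.15875201,  0.51943038]), 'moment': array([ 0.01546119, -0.00165377,  0.05082143]), 'finger_force': 0.0, 'width': 0.0944018051774896}
```

View pics/scene0.png

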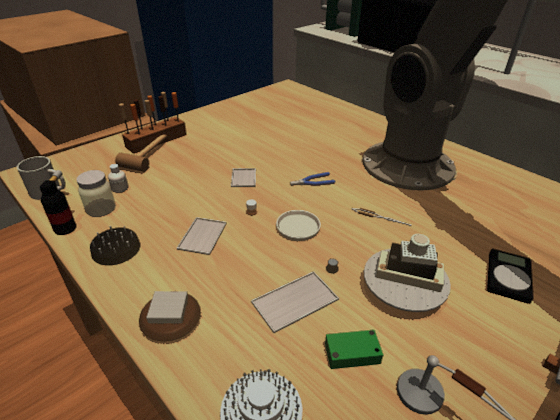

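View pics/top0.png

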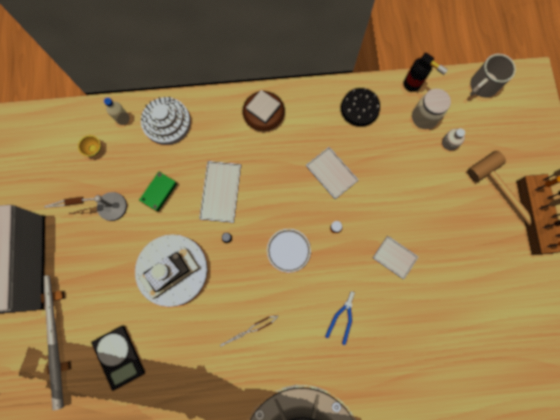

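The scene shows the stack on the turntable at (408,265). The trays are at (295,300), (203,236) and (243,177), and the dish is at (298,225). In the top view the stack is at (170,270), the long tray at (221,192), medium at (332,173), small at (395,257) and the dish at (289,250).

```bash
cat > h.py <<'E'
import numpy as np, cv2
from bench import manip, eyes
from scipy.spatial.transform import Rotation as R
def cam(n):
    c=eyes.camera_params(n); return c, R.from_rotvec(np.ravel(c['rvec'])).as_matrix(), np.ravel(c['tvec'])
def onplane(n,uv,z):
    "pixels -> world points on the plane at height z"
    c,Rm,t=cam(n); uv=np.atleast_2d(uv).astype(float)
    r=np.c_[(uv[:,0]-c['cx'])/c['fx'],(uv[:,1]-c['cy'])/c['fy'],np.ones(len(uv))]@Rm
    o=-Rm.T@t; return o+r*((z-o[2])/r[:,2])[:,None]
def cloud(n,d):
    c,Rm,t=cam(n); v,u=np.mgrid[:d.shape[0],:d.shape[1]]
    p=np.stack([(u-c['cx'])/c['fx']*d,(v-c['cy'])/c['fy']*d,d],-1); return (p-t)@Rm
def rect(P):
    (c,(w,h),a)=cv2.minAreaRect((P[:,:2]*1000).astype(np.float32))
    if w<h: w,h,a=h,w,a+90
    return np.round(c,1),round(w,1),round(h,1),round((a+90)%180-90,1)
E
python3 - <<'E'
from h import *
p=cv2.imread("pics/top0.png"); d=np.load("pics/top0.npy"); W=cloud("top",d)
hsv=cv2.cvtColor(p,cv2.COLOR_BGR2HSV)
for n,(u,v),z in [("long",(221,192),.006),("med",(332,173),.006),("small",(395,257),.006),("dish",(289,250),.014)]:
    m=(hsv[...,1]<90).astype(np.uint8); k,l=cv2.connectedComponents(m)
    ys,xs=np.where(l==l[v,u]); print(n,len(xs),rect(onplane("top",np.c_[xs,ys],z)), "z med",np.round(np.median(W[v-4:v+5,u-4:u+5,2]),4))
c=W[235:310,130:212]
for lo,hi in [(.02,.045),(.05,.068),(.08,.098),(.098,.114),(.12,.15)]:
    q=c[(c[...,2]>lo)&(c[...,2]<hi)]
    print(lo,hi,len(q),rect(q) if len(q) else 0, np.median(q[:,2]) if len(q) else 0)
crop=cv2.resize(p[230:312,125:225],None,fx=7,fy=7,interpolation=cv2.INTER_CUBIC); cv2.imwrite("pics/c1.png",crop)
E
```

```text
long 2066 (array([639.4, 149.3]), 159.3, 92.3, -11.2) z med 0.0017
med 1405 (array([ 663.1, -147. ]), 121.6, 83.9, 33.7) z med 0.0014
small 1062 (array([ 426., -282.]), 94.8, 72.7, 49.2) z med 0.0009
dish 1550 (array([467.1, -13.8]), 108.9, 108.9, 84.7) z med 0.0034
0.02 0.045 2501 (array([445.2, 280. ]), 175.9, 171.6, 85.2) 0.03382094556832446
0.05 0.068 478 (array([437.1, 279.9]), 131.0, 62.3, -60.9) 0.058914647241910284
0.08 0.098 349 (array([437.3, 278.6]), 92.8, 55.3, -61.0) 0.0887454434908674
0.098 0.114 366 (array([433.3, 283.9]), 66.6, 46.1, -53.6) 0.10465562233969555
0.12 0.15 219 (array([435.1, 281.1]), 34.9, 34.8, -82.2) 0.13169759884733936
```

View pics/c1.png

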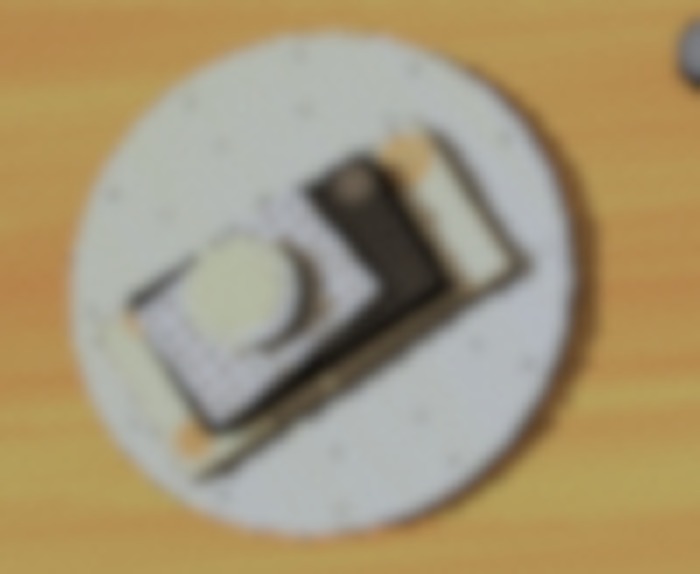

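The block and tray sizes all match the given dimensions, so the measurements can be trusted. Next I work out the first move.

```bash
cat > goto.py <<'E'
import sys
from h import *
s=manip.get_state(); w,x,y,z=s['tcp_rot']; R0=R.from_quat([x,y,z,w])
gx,gy,gz,psi=map(float,sys.argv[1:5])   # mm, deg
G=R.from_euler('z',psi,degrees=True)*R.from_euler('x',180,degrees=True)
print("t",round(s['time'],1),"pos",np.round(s['position']*1000,1),"w",round(s['width'],4),"f",round(s['finger_force'],1),"F",np.round(s['wrist_force'],1))
print("shift cm",np.round(R0.inv().apply(np.array([gx,gy,gz])/10-s['position']*100),2),"turn",np.round((R0.inv()*G).as_rotvec(),3))
E
python3 goto.py 435.1 281.1 172 126
```

```text
t 0.1 pos [233.7 632.8 171.8] w 0.0944 f 0.0 F [ 0.3 -0.2  0.5]
shift cm [-3.108e+01 -2.601e+01  1.000e-02] turn [-0.001  0.     0.589]
```

```bash
python3 -m inch '[[-1,-1,0,0,0,0.04,9.4],[-3,-3,0,0,0,0.1,9.4],[-6,-5,0,0,0,0.15,9.4],[-9,-7.5,0,0,0,0.2,9.4],[-12,-10,0,0,0,0.25,9.4],[-15,-12.5,0,0,0,0.3,9.4],[-18,-15,0,0,0,0.36,9.4],[-21,-17.5,0,0,0,0.42,9.4],[-24,-20,0,0,0,0.48,9.4],[-27,-22.5,0,0,0,0.54,9.4],[-29.5,-24.5,0,0,0,0.57,9.4],[-30.6,-25.6,0,0,0,0.589,9.4],[-31.08,-26.01,0,0,0,0.589,9.4],[-31.08,-26.01,0,0,0,0.589,9.4],[-31.08,-26.01,0,0,0,0.589,9.4]]' 10; python3 goto.py 435.1 281.1 114 126
python3 - <<'E'
from h import *
p,d=eyes.snapshot("wrist"); cv2.imwrite("pics/w1.png",p)
W=cloud("wrist",d)
for lo,hi in [(.05,.068),(.08,.098),(.098,.114),(.12,.15)]:
    m=((W[...,2]>lo)&(W[...,2]<hi)&(np.hypot(W[...,0]-.437,W[...,1]-.28)<.09)).astype(np.uint8)
    q=W[m>0]
    print(lo,len(q),rect(q) if len(q)>4 else 0, np.median(q[:,2]) if len(q) else 0)
E
```

```text
time: 1.6
position: [0.4346, 0.2826, 0.1723]
tcp_rot: [-0.0, 0.453, 0.891, 0.0]
wrist_force: [-0.4, -0.0, 1.1]
width: 0.0939
finger_force: 0.0
t 1.6 pos [434.6 282.6 172.3] w 0.0939 f 0.0 F [-0.4 -0.   1.1]
shift cm [-0.15 -0.05  5.83] turn [-0.    -0.     0.001]
0.05 2339 (array([437.8, 280.9]), 129.8, 62.2, -60.8) 0.058124702516804565
0.08 2134 (array([437.9, 279.8]), 91.9, 54.3, -61.5) 0.08808251613193044
0.098 2739 (array([433.6, 285. ]), 66.5, 46.1, -53.7) 0.10419306173238932
0.12 1966 (array([435. , 282.7]), 35.6, 35.5, 78.3) 0.1316470371788614
```

View pics/w1.png

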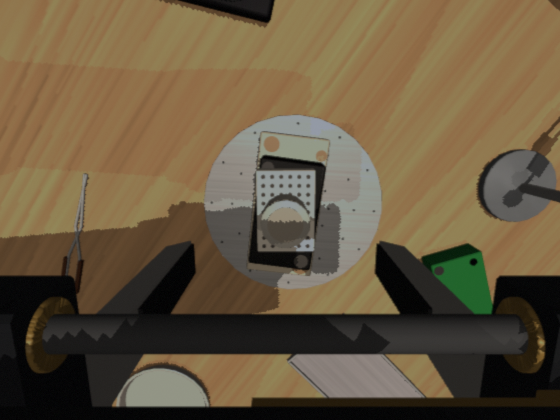

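The wrist view puts the box at (287,222), between the fingers, and agrees with the top camera to about 1.5 mm. I descend and grip.

```bash
python3 -m inch '[[0,0,1,0,0,0,9.4],[0,0,3,0,0,0,9.4],[0,0,5,0,0,0,7],[0,0,5.8,0,0,0,5],[0,0,5.8,0,0,0,4.5],[0,0,5.8,0,0,0,3],[0,0,5.8,0,0,0,3],[0,0,5.8,0,0,0,3],[0,0,5.8,0,0,0,3],[0,0,5.8,0,0,0,3],[0,0,5.8,0,0,0,3],[0,0,5.8,0,0,0,3]]' 10; python3 goto.py 467 -14 190 126
```

```text
time: 2.85
position: [0.4353, 0.2815, 0.1144]
tcp_rot: [0.0, 0.454, 0.891, 0.0]
wrist_force: [0.8, 0.1, -0.7]
width: 0.03
finger_force: 0.0
t 2.9 pos [435.3 281.5 114.4] w 0.03 f 0.0 F [ 0.8  0.1 -0.7]
shift cm [-25.77 -14.79  -7.56] turn [ 0. -0. -0.]
```

```bash
python3 - <<'E'
from h import *
p,d=eyes.snapshot("wrist"); q,_=eyes.snapshot("scene")
cv2.imwrite("pics/w2.png",np.hstack([p[100:400,130:430],cv2.resize(q[200:320,340:480],None,fx=2.5,fy=2.5)]))
W=cloud("wrist",d)
for lo,hi in [(.098,.112),(.12,.14)]:
    q=W[(W[...,2]>lo)&(W[...,2]<hi)&(np.hypot(W[...,0]-.437,W[...,1]-.28)<.05)]
    print(lo,len(q),rect(q) if len(q)>4 else 0)
E
python3 goto.py 467 -14 190 126
```

```text
0.098 3570 (array([433.7, 285.1]), 66.4, 46.0, -53.7)
0.12 3133 (array([435.6, 282.8]), 36.2, 35.1, -46.2)
t 3.0 pos [435.3 281.5 114.4] w 0.03 f 0.0 F [ 0.4  0.1 -1.2]
shift cm [-25.77 -14.79  -7.56] turn [-0.  0. -0.]
```

View pics/w2.png

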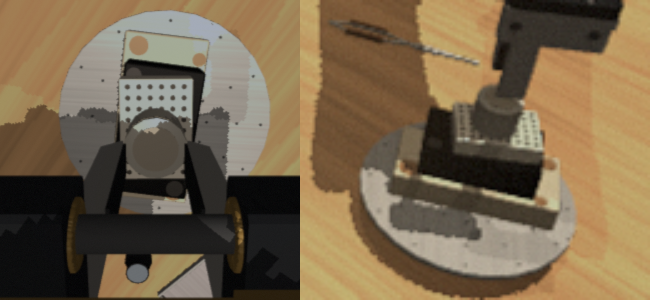

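The fingers closed to 30 mm without touching. In the scene view they sit behind the box, on the robot side, so I measure where the fingertips really are from the clouds.

Run:
```python
from h import *
s=manip.get_state(); w,x,y,z=s['tcp_rot']; R0=R.from_quat([x,y,z,w])
for n in ("wrist","scene","top"):
    p,d=eyes.snapshot(n); W=cloud(n,d)
    L=(W-s['position'])@R0.as_matrix()*1000   # tool frame mm
    m=(d>0)&(np.abs(L[...,0])<60)&(np.abs(L[...,1])<50)&(L[...,2]>-60)&(L[...,2]<15)
    for a in range(-55,15,10):
        q=L[m&(np.abs(L[...,2]-a)<5)]
        if len(q)>8: print(n,a,len(q),np.round(np.percentile(q[:,0],[2,50,98])),np.round(np.percentile(q[:,1],[2,25,50,75,98])))
```

```text
wrist -55 539 [-6. 10. 11.] [-26. -18.  15.  19.  26.]
wrist -45 450 [-5. 10. 11.] [-26. -18.  15.  19.  26.]
wrist -35 201 [-6. 10. 11.] [-23. -16. -15.  17.  23.]
wrist -15 3041 [-15.   2.  18.] [-15.  -7.   1.   7.  16.]
wrist -5 202 [ 8. 17. 19.] [-15.  -7.   1.   8.  16.]
wrist 5 1471 [-27.  21.  36.] [-21. -13.  -1.  14.  22.]
scene -55 69 [-8. -2. 10.] [-21. -13.  26.  27.  28.]
scene -45 60 [-8. -3. 10.] [-23. -15.  25.  27.  28.]
scene -35 23 [-8. -4.  9.] [-21. -16. -15.  19.  23.]
scene -25 18 [-10.  -0.   9.] [-5.  2.  8. 10. 14.]
scene -15 163 [-16.  -2.  17.] [-12.   3.  10.  14.  18.]
scene -5 77 [-16.  -3.  16.] [-0. 11. 15. 17. 18.]
scene 5 349 [-28.   3.  37.] [-21.  -3.  11.  17.  24.]
top -15 13 [-18. -16.  -8.] [-16. -14.  -6.  -2.   3.]
top -5 9 [-17. -14.  -9.] [-16. -13.  -9.   1.   7.]
top 5 89 [-29. -21.  -7.] [-22. -16.  -5.  10.  22.]
```

The fingers end about 30 mm above the reported TCP. I measure that offset exactly.

Run:
```python
from h import *
s=manip.get_state(); w,x,y,z=s['tcp_rot']; R0=R.from_quat([x,y,z,w]); print(s['width'],s['position'],s['q'])
for n in ("wrist","scene"):
    p,d=eyes.snapshot(n); W=cloud(n,d)
    L=(W-s['position'])@R0.as_matrix()*1000
    for sg in (1,-1):
        m=(d>0)&(L[...,0]>-12)&(L[...,0]<13)&(sg*L[...,1]>13)&(sg*L[...,1]<30)&(L[...,2]>-60)&(L[...,2]<-20)
        q=L[m]; 
        if len(q)>5:
            print(n,sg,len(q),"z",np.round(np.percentile(q[:,2],[50,90,97,99,100]),1),"x",np.round(np.percentile(q[:,0],[0,2,98,100]),1),"y",np.round(np.percentile(q[:,1],[0,2,98,100]),1))
```

```text
0.030445779064308825 [0.43525904 0.28143669 0.11434809] [-0.98380689  0.24225742  0.33200995  2.02883288 -0.10110288  0.88589279
  0.03122467]
wrist 1 591 z [-48.8 -37.8 -35.4 -33.9 -32.4] x [-7.1 -5.9 10.7 10.9] y [15.3 15.3 26.7 27.3]
wrist -1 588 z [-48.7 -37.5 -35.1 -33.9 -31.9] x [-7.2 -5.9 10.7 11. ] y [-26.8 -25.9 -14.5 -14.5]
scene 1 98 z [-50.7 -41.  -36.3 -34.9 -34.6] x [-8.2 -8.1 10.3 11.2] y [16.2 17.8 28.3 28.9]
scene -1 55 z [-46.8 -37.2 -35.1 -33.4 -32.4] x [-8.6 -8.2 -0.3 -0.1] y [-27.6 -25.1 -13.8 -13. ]
```

The real fingertips are about 32.5 mm above the reported TCP, and both cameras agree. I open, go 3.3 cm lower and grip.

```bash
python3 -m inch '[[0,0,0,0,0,0,6.5],[0,0,0,0,0,0,6.5],[0,0,0,0,0,0,6.5],[0,0,0,0,0,0,6.5],[0,0,0,0,0,0,6.5],[0,0,1,0,0,0,6.5],[0,0,2,0,0,0,6.5],[0,0,2.8,0,0,0,6.5],[0,0,3.3,0,0,0,6.5],[0,0,3.3,0,0,0,6.5],[0,0,3.3,0,0,0,3],[0,0,3.3,0,0,0,3],[0,0,3.3,0,0,0,3],[0,0,3.3,0,0,0,3],[0,0,3.3,0,0,0,3],[0,0,3.3,0,0,0,3],[0,0,3.3,0,0,0,3],[0,0,3.3,0,0,0,3]]' 10; python3 goto.py 466 -14 150 126
```

```text
time: 5.0
position: [0.4354, 0.2816, 0.0816]
tcp_rot: [-0.0, 0.454, 0.891, 0.0]
wrist_force: [-1.2, -0.8, 5.5]
width: 0.0354
finger_force: 10.0
t 5.0 pos [435.4 281.6  81.6] w 0.0354 f 10.0 F [-1.2 -0.8  5.5]
shift cm [-25.72 -14.89  -6.85] turn [ 0. -0. -0.]
```

```bash
python3 -m inch '[[0,0,-1,0,0,0,3],[0,0,-3,0,0,0,3],[0,0,-5,0,0,0,3],[-1,-0.6,-6.5,0,0,0,3],[-3,-1.7,-6.85,0,0,0,3],[-5,-2.9,-6.85,0,0,0,3],[-7.5,-4.3,-6.85,0,0,0,3],[-10,-5.8,-6.85,0,0,0,3],[-12.5,-7.2,-6.85,0,0,0,3],[-15,-8.7,-6.85,0,0,0,3],[-17.5,-10.1,-6.85,0,0,0,3],[-20,-11.6,-6.85,0,0,0,3],[-22.5,-13,-6.85,0,0,0,3],[-24.5,-14.2,-6.85,0,0,0,3],[-25.4,-14.7,-6.85,0,0,0,3],[-25.72,-14.89,-6.85,0,0,0,3],[-25.72,-14.89,-6.85,0,0,0,3]]'; python3 goto.py 466 -14 -18.4 126
python3 - <<'E'
from h import *
s=manip.get_state(); w,x,y,z=s['tcp_rot']; R0=R.from_quat([x,y,z,w])
p,d=eyes.snapshot("wrist"); W=cloud("wrist",d); L=(W-s['position'])@R0.as_matrix()*1000
m=(d>0)&(np.hypot(L[...,0],L[...,1])<22)&(L[...,2]>-60)&(L[...,2]<-30)&(np.abs(L[...,1])<14)
q=W[m]; print(len(q),rect(q),np.round(np.percentile(q[:,2],[2,50,95])*1000,1))
p,d=eyes.snapshot("top"); W=cloud("top",d)
q=W[(W[...,2]>.009)&(W[...,2]<.02)&(np.hypot(W[...,0]-.467,W[...,1]+.014)<.07)]
if len(q): print("dish",len(q),rect(q))
cv2.imwrite("pics/t2.png",p)
E
```

```text
time: 6.7
position: [0.4659, -0.0137, 0.15]
tcp_rot: [-0.0, 0.454, 0.891, 0.0]
wrist_force: [-0.4, -0.0, -1.6]
width: 0.0352
finger_force: 10.0
t 6.7 pos [465.9 -13.7 150. ] w 0.0352 f 10.0 F [-0.4 -0.  -1.6]
shift cm [-3.000e-02 -1.000e-02  1.684e+01] turn [-0. -0. -0.]
4182 (array([465.2, -12.8]), 36.2, 28.0, -54.0) [183.3 200.  201.3]
```

```bash
python3 -m inch '[[0,0,1.5,0,0,0,3],[0,0,4,0,0,0,3],[0,0,6.5,0,0,0,3],[0,0,9,0,0,0,3],[0,0,11.5,0,0,0,3],[0,0,13.5,0,0,0,3],[0,0,15,0,0,0,3],[0,0,15.8,0,0,0,3],[0,0,16.2,0,0,0,3],[0,0,16.5,0,0,0,3],[0,0,16.7,0,0,0,3],[0,0,16.8,0,0,0,3],[0,0,16.85,0,0,0,3],[0,0,16.85,0,0,0,3]]'; python3 goto.py 466 -14 -19.4 126
```

```text
time: 8.2
position: [0.466, -0.0141, -0.0184]
tcp_rot: [0.0, 0.454, 0.891, 0.0]
wrist_force: [-0.0, 0.0, -0.5]
width: 0.0355
finger_force: 10.0
t 8.2 pos [466.  -14.1 -18.4] w 0.0355 f 10.0 F [-0.   0.  -0.5]
shift cm [0.01 0.   0.1 ] turn [ 0.  0. -0.]
```

```bash
python3 -m inch '[[0,0,0.04,0,0,0,3],[0,0,0.08,0,0,0,3],[0,0,0.12,0,0,0,3],[0,0,0.12,0,0,0,3]]'; python3 -m inch '[[0,0,0,0,0,0,4.2],[0,0,0,0,0,0,5],[0,0,0,0,0,0,5.5],[0,0,0,0,0,0,5.5],[0,0,0,0,0,0,5.5],[0,0,-1,0,0,0,5.5],[0,0,-3,0,0,0,5.5],[0,0,-6,0,0,0,5.5],[0,0,-10,0,0,0,8],[0,0,-14,0,0,0,8],[0,0,-15,0,0,0,8],[0,0,-15,0,0,0,8],[0,0,-15,0,0,0,8]]'
python3 - <<'E'
from h import *
p,d=eyes.snapshot("wrist"); W=cloud("wrist",d)
q=W[(W[...,2]>.022)&(W[...,2]<.05)&(np.hypot(W[...,0]-.467,W[...,1]+.014)<.045)]
print("box",len(q),rect(q),np.percentile(q[:,2],[2,50,98]))
q=W[(W[...,2]>.009)&(W[...,2]<.02)&(np.hypot(W[...,0]-.467,W[...,1]+.014)<.07)]
print("dish",len(q),rect(q))
E
python3 goto.py 433.5 284.5 105 126.3
```

```text
time: 8.6
position: [0.466, -0.0142, -0.0195]
tcp_rot: [-0.0, 0.454, 0.891, 0.0]
wrist_force: [-2.0, -0.4, 8.8]
width: 0.0356
finger_force: 10.0
time: 9.9
position: [0.4653, -0.014, 0.1295]
tcp_rot: [-0.0, 0.454, 0.891, -0.0]
wrist_force: [0.8, 0.2, -0.4]
width: 0.0801
finger_force: 0.0
box 1308 (array([465. , -13.4]), 35.6, 35.0, 77.7) [0.02692268 0.03028723 0.03202937]
dish 2028 (array([469.2, -14.2]), 110.7, 109.4, 36.2)
t 9.9 pos [465.1 -14.1 129.1] w 0.0799 f 0.0 F [-0.3  1.2  0.7]
shift cm [26.02 15.    2.41] turn [-0.001 -0.001 -0.005]
```

The box stands in the dish. Next is the honeycomb.

```bash
python3 -m inch '[[1,0.6,0,0,0,0,8],[3,1.7,0,0,0,0,8],[6,3.5,0,0,0,0,8],[9,5.2,0,0,0,0,8],[12,6.9,0,0,0,0,8],[15,8.6,0,0,0,0,7.5],[18,10.4,0,0,0,0,7.5],[21,12.1,0.5,0,0,0,7.5],[23.5,13.5,1,0,0,0,7.5],[25.2,14.5,1.5,0,0,0,7.5],[26,15,2,0,0,-0.005,7.5],[26.02,15,2.4,0,0,-0.005,7.5],[26.02,15,2.4,0,0,-0.005,7.5],[26.02,15,2.4,0,0,-0.005,7.5]]'
python3 - <<'E'
from h import *
p,d=eyes.snapshot("wrist"); W=cloud("wrist",d)
for lo,hi in [(.05,.068),(.08,.096),(.098,.114)]:
    q=W[(W[...,2]>lo)&(W[...,2]<hi)&(np.hypot(W[...,0]-.437,W[...,1]-.28)<.09)]
    print(lo,len(q),rect(q), np.median(q[:,2]))
E
python3 goto.py 433.5 285 62 126.3
```

```text
time: 11.35
position: [0.4347, 0.2832, 0.1062]
tcp_rot: [0.0, 0.453, 0.892, -0.0]
wrist_force: [0.9, 0.2, -0.3]
width: 0.0748
finger_force: 0.0
0.05 3089 (array([437.9, 280.9]), 130.1, 62.1, -60.9) 0.05838739342760574
0.08 3146 (array([437.7, 279.7]), 92.1, 54.9, -61.6) 0.08830659489987593
0.098 7754 (array([433.6, 285.5]), 65.9, 46.1, -53.8) 0.10445077593186261
t 11.4 pos [434.8 283.4 106.4] w 0.0749 f 0.0 F [-0.  -0.2 -0.2]
shift cm [ 0.21 -0.01  4.44] turn [ 0.     0.    -0.002]
```

```bash
python3 -m inch '[[0.1,0,1,0,0,0,7.5],[0.1,0,2.5,0,0,0,7.5],[0.1,0,3.6,0,0,0,7.5],[0.1,0,4.2,0,0,0,6.5],[0.1,0,4.35,0,0,0,6],[0.1,0,4.35,0,0,0,5.5],[0.1,0,4.35,0,0,0,4],[0.1,0,4.35,0,0,0,4],[0.1,0,4.35,0,0,0,4],[0.1,0,4.35,0,0,0,4],[0.1,0,4.35,0,0,0,4],[0.1,0,4.35,0,0,0,4]]' 15;python3 -m inch '[[0,0,-0.5,0,0,0,4],[0,0,-1.5,0,0,0,4],[0,0,-3,0,0,0,4],[0,0,-4.5,0,0,0,4],[0,0,-5,0,0,0,4],[0,0,-5,0,0,0,4]]'; python3 goto.py 426 -282 112 49.2
```

```text
time: 12.6
position: [0.4341, 0.2855, 0.0631]
tcp_rot: [0.0, 0.452, 0.892, 0.0]
wrist_force: [-1.1, -0.1, 6.3]
width: 0.0461
finger_force: 15.0
time: 13.2
position: [0.4341, 0.2857, 0.1135]
tcp_rot: [0.0, 0.452, 0.892, 0.001]
wrist_force: [0.8, 1.0, -0.5]
width: 0.0458
finger_force: 15.0
t 13.2 pos [434.1 285.7 113.5] w 0.0458 f 15.0 F [ 0.8  1.  -0.5]
shift cm [-45.29 -34.25   0.08] turn [ 1.000e-03 -1.000e-03  1.345e+00]
```

```bash
python3 goto.py 490 0 112 88
```

```text
t 13.2 pos [434.1 285.7 113.5] w 0.0458 f 15.0 F [ 0.8  1.  -0.5]
shift cm [-26.34 -12.4    0.12] turn [ 0.001 -0.001  0.668]
```

```bash
python3 -m inch '[[-1,-0.5,0,0,0,0.02,4],[-3,-1.4,0,0,0,0.06,4],[-5,-2.4,0,0,0,0.12,4],[-7,-3.3,0,0,0,0.18,4],[-9.5,-4.5,0,0,0,0.24,4],[-12,-5.6,0,0,0,0.3,4],[-14.5,-6.8,0,0,0,0.36,4],[-17,-8,0,0,0,0.42,4],[-19.5,-9.2,0,0,0,0.5,4],[-22,-10.4,0,0,0,0.56,4],[-24.5,-11.5,0,0,0,0.63,4],[-26.34,-12.4,0,0,0,0.668,4],[-26.34,-12.4,0,0,0,0.668,4]]'; python3 goto.py 426 -282 112 49.2
```

```text
time: 14.5
position: [0.4895, -0.0048, 0.1128]
tcp_rot: [0.0, 0.722, 0.691, -0.0]
wrist_force: [-0.9, 0.1, -0.6]
width: 0.0458
finger_force: 15.0
t 14.5 pos [489.5  -4.8 112.8] w 0.0458 f 15.0 F [-0.9  0.1 -0.6]
shift cm [-27.97  -5.13   0.1 ] turn [0.001 0.001 0.668]
```

```bash
python3 -m inch '[[-1,-0.2,0,0,0,0.02,4],[-3,-0.6,0,0,0,0.06,4],[-5,-0.9,0,0,0,0.12,4],[-7.5,-1.4,0,0,0,0.18,4],[-10,-1.8,0,0,0,0.24,4],[-12.5,-2.3,0,0,0,0.3,4],[-15,-2.8,0,0,0,0.36,4],[-17.5,-3.2,0,0,0,0.42,4],[-20,-3.7,0,0,0,0.5,4],[-22.5,-4.1,0,0,0,0.56,4],[-25,-4.6,0,0,0,0.63,4],[-27,-5,0,0,0,0.668,4],[-27.97,-5.13,0,0,0,0.668,4],[-27.97,-5.13,0,0,0,0.668,4],[-27.97,-5.13,0,0,0,0.668,4],[-27.97,-5.13,0,0,0,0.668,4]]'
python3 - <<'E'
from h import *
p,d=eyes.snapshot("wrist"); cv2.imwrite("pics/w3.png",p); W=cloud("wrist",d)
q=W[(W[...,2]>.145)&(W[...,2]<.162)&(np.hypot(W[...,0]-.426,W[...,1]+.282)<.05)]
print("honey?",len(q),rect(q),np.median(q[:,2]))
E
python3 goto.py 426 -282 -23 49.2
```

```text
time: 16.1
position: [0.4288, -0.2773, 0.1126]
tcp_rot: [-0.0, 0.907, 0.421, 0.0]
wrist_force: [-0.5, 0.7, -1.2]
width: 0.046
finger_force: 15.0
honey? 11268 (array([ 430.3, -274.3]), 69.4, 59.8, -40.3) 0.1538196176430372
t 16.1 pos [ 428.8 -277.2  112.7] w 0.0458 f 15.0 F [-0.   0.3 -0.4]
shift cm [-0.55  0.09 13.56] turn [-0.   -0.    0.01]
```

View pics/w3.png

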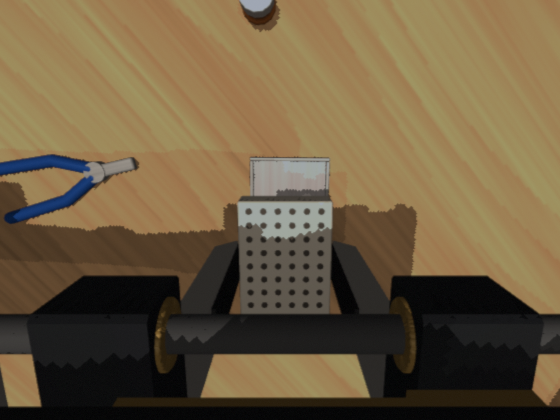

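The honeycomb is level in the grip and lined up with the small tray, which shows at (289,178). I lower it.

```bash
python3 -m inch '[[-0.3,0.1,1.5,0,0,0.01,4],[-0.5,0.1,4,0,0,0.01,4],[-0.5,0.1,6.5,0,0,0.01,4],[-0.5,0.1,9,0,0,0.01,4],[-0.5,0.1,11,0,0,0.01,4],[-0.5,0.1,12.4,0,0,0.01,4],[-0.5,0.1,13,0,0,0.01,4],[-0.5,0.1,13.3,0,0,0.01,4],[-0.5,0.1,13.5,0,0,0.01,4],[-0.5,0.1,13.5,0,0,0.01,4],[-0.5,0.1,13.5,0,0,0.01,4]]'; python3 goto.py 426 -282 -23.9 49.2
```

```text
time: 17.25
position: [0.4265, -0.2827, -0.0218]
tcp_rot: [0.0, 0.909, 0.416, 0.0]
wrist_force: [-0.1, 0.6, -0.3]
width: 0.0453
finger_force: 15.0
t 17.2 pos [ 426.5 -282.7  -21.8] w 0.0453 f 15.0 F [-0.1  0.6 -0.3]
shift cm [ 0.02 -0.08  0.21] turn [ 0.001 -0.    -0.001]
```

```bash
python3 -m inch '[[0,0,0.08,0,0,0,4],[0,0,0.14,0,0,0,4],[0,0,0.2,0,0,0,4],[0,0,0.2,0,0,0,4],[0,0,0.2,0,0,0,4]]'; python3 goto.py 426 -282 -23.9 49.2
```

```text
time: 17.75
position: [0.4263, -0.2825, -0.024]
tcp_rot: [-0.0, 0.909, 0.416, 0.0]
wrist_force: [-2.8, 1.8, 8.9]
width: 0.0458
finger_force: 15.0
t 17.8 pos [ 426.3 -282.5  -24. ] w 0.0458 f 15.0 F [-2.8  1.8  8.9]
shift cm [ 0.02 -0.06 -0.01] turn [ 0.    -0.    -0.001]
```

Contact is at the expected height. I release and lift, then measure.

```bash
python3 -m inch '[[0,0,-0.05,0,0,0,5],[0,0,-0.05,0,0,0,5.6],[0,0,-0.05,0,0,0,5.8],[0,0,-0.05,0,0,0,5.8],[0,0,-1,0,0,0,5.8],[0,0,-3,0,0,0,5.8],[0,0,-6,0,0,0,7.5],[0,0,-10,0,0,0,7.5],[0,0,-13,0,0,0,7.5],[0,0,-14,0,0,0,7.5],[0,0,-14,0,0,0,7.5],[0,0,-14,0,0,0,7.5]]'
cat > look.py <<'E'
import sys
from h import *
x,y,lo,hi,r=map(float,sys.argv[1:6])
p,d=eyes.snapshot("wrist"); W=cloud("wrist",d)
q=W[(W[...,2]>lo)&(W[...,2]<hi)&(np.hypot(W[...,0]-x,W[...,1]-y)<r)]
A=np.c_[q[:,:2]-q[:,:2].mean(0),np.ones(len(q))]; k=np.linalg.lstsq(A,q[:,2],rcond=None)[0]
print("rect",len(q),rect(q),"z",np.median(q[:,2]),"tilt",np.round(k[:2],3))
E
python3 look.py .426 -.282 .012 .03 .06; python3 goto.py 490 0 112 88
```

```text
time: 18.95
position: [0.4259, -0.2821, 0.1151]
tcp_rot: [-0.0, 0.909, 0.416, -0.0]
wrist_force: [-0.7, 0.2, -0.1]
width: 0.0751
finger_force: 0.0
rect 3935 (array([ 424.9, -282.2]), 66.7, 46.0, 49.0) z 0.016922474630752284 tilt [-0.002  0.   ]
t 19.0 pos [ 425.6 -282.1  114.7] w 0.0751 f 0.0 F [ 0.2  1.  -0.1]
shift cm [ 25.55 -13.57   0.28] turn [-0.001  0.    -0.678]
```

```bash
python3 -m inch '[[1.5,-0.8,0,0,0,-0.04,8],[4,-2.1,0,0,0,-0.1,8],[7,-3.7,0,0,0,-0.2,8],[10,-5.3,0,0,0,-0.3,8],[13,-6.9,0,0,0,-0.4,8],[16,-8.5,0,0,0,-0.48,8],[19,-10.1,0,0,0,-0.56,8],[22,-11.7,0,0,0,-0.64,8],[25.5,-13.57,0,0,0,-0.678,8],[25.5,-13.57,0,0,0,-0.678,8]]'; python3 goto.py 437.7 280 100 118.6
```

```text
time: 20.0
position: [0.4904, 0.0035, 0.1143]
tcp_rot: [-0.001, 0.717, 0.697, -0.001]
wrist_force: [0.3, 0.0, -0.6]
width: 0.0801
finger_force: 0.0
t 20.0 pos [490.4   3.5 114.3] w 0.0801 f 0.0 F [ 0.3  0.  -0.6]
shift cm [27.49 -6.04  1.44] turn [-0.002 -0.    -0.527]
```

```bash
python3 -m inch '[[1.5,-0.3,0,0,0,-0.04,8],[4,-0.9,0,0,0,-0.1,8],[7,-1.5,0,0,0,-0.18,8],[10,-2.2,0,0,0,-0.26,8],[13,-2.9,0,0,0,-0.34,8],[16,-3.5,0,0,0,-0.4,8],[19,-4.2,0,0,0,-0.46,8],[22,-4.8,0.4,0,0,-0.5,8],[25,-5.5,0.9,0,0,-0.527,8],[27,-5.9,1.2,0,0,-0.527,8],[27.49,-6.04,1.4,0,0,-0.527,8],[27.49,-6.04,1.4,0,0,-0.527,8],[27.49,-6.04,1.4,0,0,-0.527,8],[27.49,-6.04,1.4,0,0,-0.527,8]]'; python3 look.py .4377 .28 .08 .096 .07;  python3 goto.py 437.7 280 34 118.6
```

```text
time: 21.4
position: [0.4399, 0.2746, 0.1018]
tcp_rot: [0.0, 0.514, 0.858, -0.0]
wrist_force: [0.3, -0.1, 0.2]
width: 0.0796
finger_force: 0.0
rect 11482 (array([437.9, 280.1]), 91.4, 54.2, -61.6) z 0.08826221473629511 tilt [ 0.    -0.001]
t 21.4 pos [439.9 274.9 101.8] w 0.0803 f 0.0 F [-0.  -0.1 -0.5]
shift cm [0.56 0.05 6.78] turn [ 0.     0.    -0.009]
```

```bash
python3 -m inch '[[0.2,0.05,1.2,0,0,-0.009,8],[0.4,0.05,3,0,0,-0.009,8],[0.4,0.05,5,0,0,-0.009,8],[0.4,0.05,6.2,0,0,-0.009,7.5],[0.4,0.05,6.7,0,0,-0.009,7],[0.4,0.05,6.7,0,0,-0.009,6.5],[0.4,0.05,6.7,0,0,-0.009,5],[0.4,0.05,6.7,0,0,-0.009,5],[0.4,0.05,6.7,0,0,-0.009,5],[0.4,0.05,6.7,0,0,-0.009,5],[0.4,0.05,6.7,0,0,-0.009,5],[0.4,0.05,6.7,0,0,-0.009,5]]' 20;python3 -m inch '[[0,0,-0.5,0,0,0,5],[0,0,-1.5,0,0,0,5],[0,0,-3,0,0,0,5],[0,0,-5,0,0,0,5],[0,0,-6.5,0,0,0,5],[0,0,-7,0,0,0,5],[0,0,-7,0,0,0,5]]'; python3 goto.py 663 -147 104 33.7
```

```text
time: 22.65
position: [0.4385, 0.28, 0.0353]
tcp_rot: [0.0, 0.51, 0.86, 0.0]
wrist_force: [-1.6, -1.6, 7.0]
width: 0.0539
finger_force: 20.0
time: 23.35
position: [0.4384, 0.2801, 0.1055]
tcp_rot: [0.0, 0.51, 0.86, 0.001]
wrist_force: [-0.4, 0.1, -1.9]
width: 0.0539
finger_force: 20.0
t 23.4 pos [438.4 280.1 105.5] w 0.0539 f 20.0 F [-0.4  0.1 -1.9]
shift cm [-48.25  -0.81   0.12] turn [ 1.000e-03 -2.000e-03  1.484e+00]
```

```bash
python3 -m inch '[[-1,0,0,0,0,0.03,5],[-3,0,0,0,0,0.09,5],[-5,-0.1,0,0,0,0.16,5],[-7.5,-0.1,0,0,0,0.24,5],[-10,-0.2,0,0,0,0.32,5],[-12.5,-0.2,0,0,0,0.4,5],[-15,-0.2,0,0,0,0.48,5],[-17.5,-0.3,0,0,0,0.56,5],[-20,-0.3,0,0,0,0.64,5],[-23,-0.4,0,0,0,0.72,5],[-26,-0.4,0,0,0,0.8,5],[-29,-0.5,0,0,0,0.89,5],[-32,-0.5,0,0,0,0.98,5],[-35,-0.6,0,0,0,1.07,5],[-38,-0.6,0,0,0,1.16,5],[-41,-0.7,0,0,0,1.25,5],[-44,-0.7,0,0,0,1.34,5],[-46.5,-0.8,0,0,0,1.42,5],[-48,-0.8,0,0,0,1.47,5],[-48.25,-0.8,0,0,0,1.484,5]]'; python3 -m inch '[[0,0,0,0,0,0,5],[0,0,0,0,0,0,5],[0,0,0,0,0,0,5]]'
python3 look.py .663 -.147 .152 .168 .07
python3 - <<'E'
from h import *
p,d=eyes.snapshot("wrist"); cv2.imwrite("pics/w4.png",p)
E
python3 goto.py 663 -147 -20.5 33.7
```

```text
time: 25.35
position: [0.6628, -0.1504, 0.1045]
tcp_rot: [0.001, 0.958, 0.287, -0.0]
wrist_force: [-0.4, 0.3, -0.3]
width: 0.0539
finger_force: 20.0
time: 25.65
position: [0.6627, -0.1461, 0.1047]
tcp_rot: [-0.0, 0.957, 0.291, 0.0]
wrist_force: [0.2, -0.1, -0.2]
width: 0.0538
finger_force: 20.0
rect 17706 (array([ 662. , -145.9]), 92.5, 77.7, 33.7) z 0.157655741609922 tilt [-0.004 -0.002]
t 25.8 pos [ 662.8 -146.4  104.8] w 0.0537 f 20.0 F [-0.6  0.2 -0.8]
shift cm [-0.02  0.06 12.53] turn [-0.    -0.     0.001]
```

View pics/w4.png

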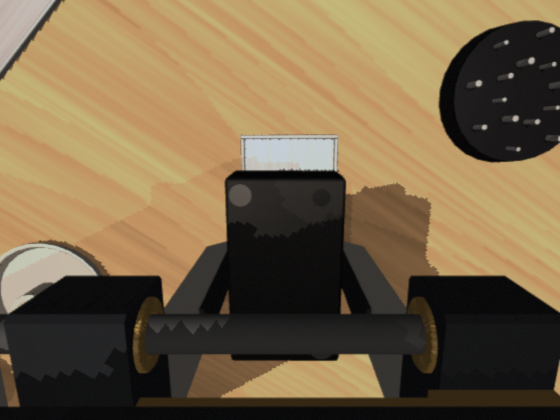

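The charcoal is square above the medium tray, which shows at (290,152). I lower it.

```bash
python3 -m inch '[[0,0,1.5,0,0,0,5],[0,0,4,0,0,0,5],[0,0,6.5,0,0,0,5],[0,0,9,0,0,0,5],[0,0,10.8,0,0,0,5],[0,0,11.8,0,0,0,5],[0,0,12.2,0,0,0,5],[0,0,12.4,0,0,0,5],[0,0,12.5,0,0,0,5],[0,0,12.5,0,0,0,5],[0,0,12.5,0,0,0,5]]'; python3 goto.py 663 -147 -21.7 33.7
```

```text
time: 26.85
position: [0.6632, -0.1474, -0.0197]
tcp_rot: [0.0, 0.957, 0.29, 0.0]
wrist_force: [-0.1, -0.0, 0.2]
width: 0.0541
finger_force: 20.0
t 26.9 pos [ 663.2 -147.4  -19.7] w 0.0541 f 20.0 F [-0.1 -0.   0.2]
shift cm [ 0.   -0.04  0.2 ] turn [ 0.001 -0.001 -0.   ]
```

```bash
python3 -m inch '[[0,0,0.07,0,0,0,5],[0,0,0.14,0,0,0,5],[0,0,0.19,0,0,0,5],[0,0,0.19,0,0,0,5],[0,0,0.19,0,0,0,5]]'; python3 goto.py 663 -147 -21.7 33.7
```

```text
time: 27.35
position: [0.6629, -0.1473, -0.0216]
tcp_rot: [-0.0, 0.957, 0.29, 0.0]
wrist_force: [-3.9, 2.0, 9.0]
width: 0.0539
finger_force: 20.0
t 27.4 pos [ 662.9 -147.3  -21.6] w 0.0539 f 20.0 F [-3.9  2.   9. ]
shift cm [ 0.02 -0.02  0.01] turn [-0. -0. -0.]
```

```bash
python3 -m inch '[[0,0,-0.05,0,0,0,6],[0,0,-0.05,0,0,0,6.5],[0,0,-0.05,0,0,0,6.6],[0,0,-0.05,0,0,0,6.6],[0,0,-1,0,0,0,6.6],[0,0,-3,0,0,0,6.6],[0,0,-6,0,0,0,7.5],[0,0,-10,0,0,0,8.5],[0,0,-12,0,0,0,8.8],[0,0,-12.5,0,0,0,8.8],[0,0,-12.5,0,0,0,8.8],[0,0,-12.5,0,0,0,8.8]]'; python3 look.py .663 -.147 .02 .045 .07; python3 goto.py 438 281 80 119.1
```

```text
time: 28.55
position: [0.6623, -0.147, 0.1019]
tcp_rot: [-0.0, 0.957, 0.29, -0.001]
wrist_force: [0.1, -0.7, -0.4]
width: 0.0878
finger_force: 0.0
rect 7548 (array([ 661.7, -146.7]), 92.3, 54.1, 33.5) z 0.030936971556602806 tilt [-0.003 -0.001]
t 28.6 pos [ 662.2 -147.1  101.7] w 0.0876 f 0.0 F [-1.5 -0.3 -0.6]
shift cm [  5.09 -48.05   2.21] turn [-0.002  0.    -1.491]
```

```bash
python3 -m inch '[[0.1,-1.5,0,0,0,-0.05,8.8],[0.4,-4,0,0,0,-0.13,8.8],[0.7,-7,0,0,0,-0.22,8.8],[1.1,-10,0,0,0,-0.31,8.8],[1.4,-13,0,0,0,-0.4,8.8],[1.7,-16,0,0,0,-0.49,8.8],[2,-19,0,0,0,-0.58,8.8],[2.3,-22,0,0,0,-0.67,8.8],[2.7,-25,0,0,0,-0.76,8.8],[3,-28,0,0,0,-0.85,8.8],[3.3,-31,0,0,0,-0.94,8.8],[3.6,-34,0,0,0,-1.03,8.8],[3.9,-37,0,0,0,-1.12,8.8],[4.2,-40,0.4,0,0,-1.22,8.8],[4.6,-43,0.8,0,0,-1.32,8.8],[4.8,-45.5,1.4,0,0,-1.41,8.8],[5,-47.3,1.9,0,0,-1.47,8.8],[5.09,-48.05,2.2,0,0,-1.491,8.8],[5.09,-48.05,2.2,0,0,-1.491,8.8],[5.09,-48.05,2.2,0,0,-1.491,8.8]]'; python3 look.py .438 .281 .05 .068 .085;  python3 goto.py 438 281 9 119.1
```

```text
time: 30.6
position: [0.4392, 0.2797, 0.0808]
tcp_rot: [0.0, 0.508, 0.862, -0.0]
wrist_force: [0.2, 0.8, 0.5]
width: 0.088
finger_force: 0.0
rect 17049 (array([437.6, 281.4]), 127.8, 62.1, -60.9) z 0.058329503178367145 tilt [0. 0.]
t 30.6 pos [439.4 279.6  80.9] w 0.0881 f 0.0 F [-0.2 -0.2 -0.9]
shift cm [ 0.19 -0.05  7.19] turn [ 0.     0.    -0.002]
```

```bash
python3 -m inch '[[0.1,0,1.2,0,0,0,8.8],[0.1,0,3.5,0,0,0,8.8],[0.1,0,5.5,0,0,0,8.8],[0.1,0,6.6,0,0,0,8.3],[0.1,0,7.1,0,0,0,7.8],[0.1,0,7.1,0,0,0,7.2],[0.1,0,7.1,0,0,0,5.8],[0.1,0,7.1,0,0,0,5.8],[0.1,0,7.1,0,0,0,5.8],[0.1,0,7.1,0,0,0,5.8],[0.1,0,7.1,0,0,0,5.8],[0.1,0,7.1,0,0,0,5.8]]' 30;python3 -m inch '[[0,0,-0.5,0,0,0,5.8],[0,0,-1.5,0,0,0,5.8],[0,0,-3,0,0,0,5.8],[0,0,-5,0,0,0,5.8],[0,0,-7,0,0,0,5.8],[0,0,-8,0,0,0,5.8],[0,0,-8,0,0,0,5.8]]'; python3 goto.py 639 149 90 168.8
```

```text
time: 31.85
position: [0.4386, 0.2819, 0.0104]
tcp_rot: [0.0, 0.507, 0.862, 0.0]
wrist_force: [-0.9, -1.5, 7.0]
width: 0.0617
finger_force: 30.0
time: 32.55
position: [0.4389, 0.2823, 0.0913]
tcp_rot: [0.0, 0.507, 0.862, 0.001]
wrist_force: [-0.7, 0.0, -1.7]
width: 0.062
finger_force: 30.0
t 32.5 pos [438.9 282.3  91.3] w 0.062 f 30.0 F [-0.7  0.  -1.7]
shift cm [-21.38  11.     0.13] turn [ 0.003  0.    -0.867]
```

```bash
python3 -m inch '[[-1,0.5,0,0,0,-0.04,5.8],[-2.5,1.3,0,0,0,-0.1,5.8],[-4.5,2.3,0,0,0,-0.18,5.8],[-6.5,3.3,0,0,0,-0.26,5.8],[-8.5,4.4,0,0,0,-0.34,5.8],[-10.5,5.4,0,0,0,-0.42,5.8],[-12.5,6.4,0,0,0,-0.5,5.8],[-14.5,7.5,0,0,0,-0.58,5.8],[-16.5,8.5,0,0,0,-0.66,5.8],[-18.5,9.5,0,0,0,-0.74,5.8],[-20.3,10.4,0,0,0,-0.81,5.8],[-21.2,10.9,0,0,0,-0.85,5.8],[-21.38,11,0,0,0,-0.867,5.8],[-21.38,11,0,0,0,-0.867,5.8],[-21.38,11,0,0,0,-0.867,5.8],[-21.38,11,0,0,0,-0.867,5.8]]'
python3 look.py .639 .149 .13 .146 .085
python3 - <<'E'
from h import *
p,d=eyes.snapshot("wrist"); cv2.imwrite("pics/w5.png",p)
E
python3 goto.py 639.4 149.3 -20.5 168.8
```

```text
time: 34.15
position: [0.6377, 0.149, 0.0896]
tcp_rot: [-0.0, 0.098, 0.995, 0.0]
wrist_force: [-0.3, 0.1, -2.1]
width: 0.0615
finger_force: 30.0
rect 28330 (array([639.2, 149.4]), 129.6, 85.8, -11.2) z 0.1374770205086481 tilt [-0. -0.]
t 34.2 pos [638.  148.9  89.8] w 0.0617 f 30.0 F [-0.9 -0.2 -1.9]
shift cm [-0.13  0.07 11.03] turn [ 0. -0. -0.]
```

View pics/w5.png

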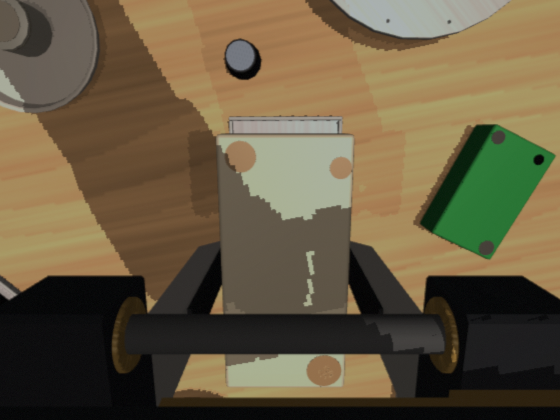

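The fire board lines up with the long tray, which shows at (285,125). I lower it.

```bash
python3 -m inch '[[0,0,1.5,0,0,0,5.8],[-0.1,0.05,4,0,0,0,5.8],[-0.1,0.05,6.5,0,0,0,5.8],[-0.1,0.05,8.5,0,0,0,5.8],[-0.1,0.05,9.8,0,0,0,5.8],[-0.1,0.05,10.5,0,0,0,5.8],[-0.1,0.05,10.8,0,0,0,5.8],[-0.1,0.05,11,0,0,0,5.8],[-0.1,0.05,11,0,0,0,5.8],[-0.1,0.05,11,0,0,0,5.8]]'; python3 goto.py 639.4 149.3 -21.6 168.8
```

```text
time: 35.25
position: [0.6399, 0.1487, -0.0195]
tcp_rot: [0.0, 0.098, 0.995, 0.0]
wrist_force: [0.1, -0.1, -1.5]
width: 0.0618
finger_force: 30.0
t 35.2 pos [639.9 148.7 -19.5] w 0.0618 f 30.0 F [ 0.1 -0.1 -1.5]
shift cm [0.06 0.05 0.21] turn [ 0.001  0.001 -0.   ]
```

```bash
python3 -m inch '[[0,0,0.07,0,0,0,5.8],[0,0,0.14,0,0,0,5.8],[0,0,0.2,0,0,0,5.8],[0,0,0.2,0,0,0,5.8],[0,0,0.2,0,0,0,5.8]]'; python3 goto.py 639.4 149.3 -21.6 168.8
```

```text
time: 35.75
position: [0.6396, 0.1487, -0.0216]
tcp_rot: [0.0, 0.098, 0.995, 0.0]
wrist_force: [-2.9, 0.3, 8.0]
width: 0.0616
finger_force: 30.0
t 35.8 pos [639.6 148.7 -21.6] w 0.0616 f 30.0 F [-2.9  0.3  8. ]
shift cm [0.03 0.06 0.  ] turn [ 0.  0. -0.]
```

```bash
python3 -m inch '[[0,0,-0.05,0,0,0,6.6],[0,0,-0.05,0,0,0,7.2],[0,0,-0.05,0,0,0,7.4],[0,0,-0.05,0,0,0,7.4],[0,0,-1,0,0,0,7.4],[0,0,-3,0,0,0,7.4],[0,0,-6,0,0,0,7.5],[0,0,-10,0,0,0,8.5],[0,0,-15,0,0,0,8.8],[0,0,-20,0,0,0,8.8],[0,0,-20,0,0,0,8.8],[0,0,-20,0,0,0,8.8]]'; python3 look.py .6394 .1493 .015 .04 .085
python3 - <<'E'
from h import *
p,d=eyes.snapshot("scene"); cv2.imwrite("pics/s9.png",p); W=cloud("scene",d)
for n,x,y,lo,hi,r in [("honey",.426,-.282,.012,.03,.06),("char",.663,-.147,.02,.045,.07),("box",.467,-.014,.024,.045,.045),("board",.6394,.1493,.015,.04,.085)]:
    q=W[(W[...,2]>lo)&(W[...,2]<hi)&(np.hypot(W[...,0]-x,W[...,1]-y)<r)]; print(n,len(q),rect(q),np.percentile(q[:,2],[50,90]))
E
```

```text
time: 36.95
position: [0.64, 0.1488, 0.1798]
tcp_rot: [0.001, 0.098, 0.995, 0.001]
wrist_force: [-0.7, -0.8, -0.1]
width: 0.0879
finger_force: 0.0
rect 7558 (array([639.3, 148.7]), 128.9, 62.1, -11.2) z 0.024577864673208015 tilt [-0.002 -0.001]
honey 219 (array([ 424.1, -280.3]), 68.5, 45.7, 46.7) [0.01857133 0.02021337]
char 684 (array([ 661.1, -145.6]), 95.3, 56.4, 33.4) [0.03224589 0.03376169]
box 134 (array([465.5, -12.4]), 35.3, 32.3, 45.6) [0.03185311 0.03370961]
board 1751 (array([640.1, 149.8]), 131.1, 63.8, -11.1) [0.02725541 0.02874253]
```

View pics/s9.png

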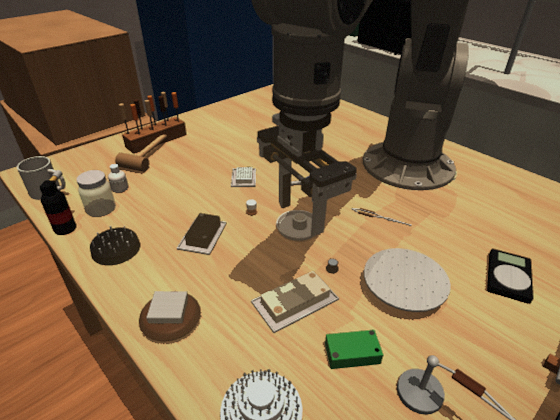

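All four things are in place: honeycomb (243,176), charcoal (203,231), box in the dish (299,222) and fire board (295,295). The heights match and the gripper is clear, so I hand in.

```bash
python3 -c "from bench import manip; print(manip.hand_in())"
```

```text
the job is handed in; nothing more can be done
None
```

I handed the job in with about 37 s of the 115 s used: the final camera check showed the silver box upright in the dish and the honeycomb, charcoal and fire board each flat in its own tray near its centre, but the hand-in call gave no verdict.

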